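Divert grinding balls to the other tray

ROBOT

A 6-joint arm with a two-finger parallel gripper is mounted at the origin on the work surface. World frame = base frame: x ahead of the robot, y to its left, z up, the work surface at z = 0. Lengths are in m, angles in rad, forces in N, time in s.
With the tool pointing down it reaches from about 0.375 to 0.825 m from the base axis. Payload 5.5 kg.
Tool frame: the origin (TCP) lies midway between the tips of the shut fingers; the grasp point (between the pads) lies 19 mm behind it; z points along the fingers, y is the line along which they close (so a half turn about z gives the same grasp; the last joint's range is limited). The gripper opens to 85 mm and grips with 20 to 120 N. Pads are 22 mm wide; open, the fingers measure 114 mm over their backs; the gripper's body (76 mm by 85 mm) begins 54 mm behind the grasp point. The pads swing forward as they close: fully open they stand 13 mm farther back than shut.
Start: joints at [-1.291, 0.314, -0.047, 1.21, 0, 1.571], TCP at [0.166, -0.577, 0.231] pointing down, gripper open.
Joint ranges: [-2.67, 2.67], [-0.69, 1.73], [-1.03, 1.25], [-2.08, 2.16], [-1.42, 1.45], [-3.14, 3.14]. Speed limits (rad/s): [2.39, 2.39, 3.01, 3.14, 3.14, 3.14].

INTERFACE

Orientations are given as a rotation vector (axis times angle).
In Python, from workcell import robot gives the robot as it stands. Calls block until the motion is done:
- robot.reach(position, orientation): joint-space move of the TCP to a pose.
- robot.movel(position, speed=0.15, ori=None): straight line of the TCP; ori=None keeps the orientation; speed is the mean speed in m/s.
- robot.move_j(angles): joint-space move.
- robot.move_gripper(opening): opening from 0.0 (shut) to 1.0 (fully open); the grip force is fixed at half the most; returns when the fingers have stopped.
- robot.pause(seconds).
- robot.ik(position, orientation): joint angles nearest the present ones, or None.
- robot.get_image(name): name is "scene" or "top" or "wrist"; returns a dict with "image" (420x560x3 uint8, red, green, blue), "mtx" (3x3 intrinsics, pixels), "dist" ([k1, k2, p1, p2, k3] as OpenCV has them; the pictures are not rectified), "extrinsics" (4x4, takes a point from world to camera coordinates). Camera axes: x right, y down, z forward; pixel columns grow to the right and rows downward; lengths in m; the calibration is good to about 2 mm. A picture is of the moment at which its call begins. There is no depth.
A pose or a line that the arm cannot do raises robot.IKError and nothing moves.
- robot.close_job(): hands the job in; it is judged then, once.
Readings, each from a call of its own:
- robot.read_t(): time.
- robot.read_qpos(): joint angles.
- robot.read_joint_velocities(): joint speeds.
- robot.read_joint_torque(): joint torques, N m.
- robot.read_ee_pos(): TCP position.
- robot.read_tool_rot(): TCP orientation.
- robot.read_ft_force(): force on the tool from outside, world axes, zero at the start.
- robot.read_wrist_torque(): the same for the moment, N m.
- robot.read_width(): opening from 0.0 (shut) to 1.0 (fully open).
- robot.read_gripper_force(): force on a finger pad.
Only numpy, scipy, OpenCV 4.12 (cv2) and the standard library are available. Lean on these libraries where they do the work, as an engineer would, in place of code of your own. Each camera call takes 0.05 s, during which the arm holds its last target. There are 200 camera calls.

TASK

The three grinding balls waiting in the feed channel must go to the other tray than the one the seesaw gate leads to now. First press the gate's raised end down with the fingertips until it rocks right over and stays there, then push the stop slide's tab all the way open so that the balls roll down the other chute into its tray. Do not touch or lift the balls, and leave the jar, the bottle and the brush where they are.

Things in the scene. Friction and masses are not known exactly. Their poses are not given: they have to be found in the camera images.
- stand: Fixed ball-sorting stand, 300 mm deep, 550 wide, 220 high. Origin on the bench under the seesaw gate's pivot; x away from the robot (yawed up to 0.25 rad), y left, z up. A steel feed channel (46 mm wide outside, wall tops at z 0.15 to 0.17) runs from the gate back to x -0.211 and slopes 7 degrees down to the gate. On each side a chute (|y| 0.09 to 0.18) leads to a white tray; both sides alike
- gate (a joint): Seesaw gate: dark steel trough 200 x 74 mm, long along the stand's y, tipping about a pin along the stand's x at z 0.085. About +0.22 rad: left (+y) end raised, balls run to the RIGHT tray; about -0.22: right end raised, balls run to the LEFT tray (its end stops; it settles at either in the first second). Top-heavy: past level it falls to the other stop and stays. Under 1 N on a pad moves it
- gate_left_pad (a point): Centre of the top of the flat black rubber press pad on the gate's left (+y) end, level with the top of the trough's far (+x) wall and sticking out beyond it: 52 mm (x) by 56 mm (y), 4 mm thick. Stand frame: x 0.061; y 0.061, z 0.159 when raised, y 0.087, z 0.126 when fully down. Gate frame (origin on the pivot): 0.061, 0.076, 0.059
- gate_right_pad (a point): The same for the pad on the right (-y) end: in the gate's frame at x 0.061, y -0.076, z 0.059
- slide (a joint): Stop slide across the feed channel: a thin steel blade that holds the balls back, at stand x -0.079. 0 = closed (start), 0.045 m = fully open, blade and tab moved 45 mm to the stand's left (+y). Takes 1 to 2 N, stays where it is left. Balls pass from about 0.032 m on
- slide_tab (a point): Middle of the right-hand (-y) face of the slide's upright black push tab: the face to push towards +y. Tab 36 mm (x), 10 mm (y), 46 mm tall, standing just outside the channel's right wall, from z 0.174 to its top at z 0.220; this point is at stand x -0.079, y -0.062 (closed), z 0.199
- left_tray (a point): Centre of the upper side of the left (+y) tray's floor sheet, about z 0.010: white plastic tray 110 x 110 mm outside, walls 4 mm thick with tops at z 0.039 (outer wall at z 0.078)
- right_tray (a point): The same for the right (-y) tray
- ball0_center (a point): Centre of a 30 mm polished steel grinding ball (110 g), number 1 in the queue counted from the slide's blade; it starts at rest in the feed channel
- ball1_center (a point): Centre of a 30 mm polished steel grinding ball (110 g), number 2 in the queue counted from the slide's blade; it starts at rest in the feed channel
- ball2_center (a point): Centre of a 30 mm polished steel grinding ball (110 g), number 3 in the queue counted from the slide's blade; it starts at rest in the feed channel
- jar: Bystander: steel grinding jar with a knobbed lid, standing, 66 mm across, 80 mm tall, loose; origin under its centre
- bottle: Bystander: white plastic sample jar with a cap, standing, 54 mm across, 110 mm tall, loose; origin under its centre
- brush: Bystander: cleaning brush lying on the bench beyond the stand, 170 mm long, loose; origin under its middle
Mind the look-alikes: they are no part of the job. What is shaped like the part that bears ball2_center but pink or purple is not meant.

How it is judged:
By the outcome, as a careful person would: the job done as asked, in the order asked, and still so for the second after the job is handed in, with the robot touching nothing.
It also fails if it takes over 48 s, if anything falls off the work surface, if the arm or the gripper's body presses on something with over 40 N, if the wrist force passes 120 N, or if a joint passes its speed limit or range.

## Working session

There is one attempt and no reset: what is moved stays moved. The work goes in short steps, each a Python script; the robot and the scene stay as the last script left them, time stands still between calls to the robot, and variables do not carry over. Pictures are saved under pics/ and viewed, at most 10 in all, crops included, and the job is handed in when it is done.

```bash
mkdir -p pics; ls
python3 - <<'E'
from workcell import robot
import cv2
for n in("scene","top"):
    d=robot.get_image(n); cv2.imwrite(f"pics/{n}0.png",d["image"][...,::-1]); print(n,d["mtx"].tolist(),d["dist"],d["extrinsics"].round(4).tolist())
print(robot.read_t(),robot.read_tool_rot())
E
```

```text
pics
scene [[495.79529845526935, 0.0, 282.2212447388764], [0.0, 495.79529845526935, 204.37307945255372], [0.0, 0.0, 1.0]] [-0.08979975  0.          0.          0.          0.        ] [[-0.6145, 0.7888, 0.0139, 0.3043], [0.6328, 0.5034, -0.5883, -0.2343], [-0.4711, -0.3527, -0.8085, 1.5223], [0.0, 0.0, 0.0, 1.0]]
top [[443.05356210618135, 0.0, 281.4058021808561], [0.0, 443.05356210618135, 201.4531329118457], [0.0, 0.0, 1.0]] [-0.00773089  0.          0.          0.          0.        ] [[0.02, -0.9998, 0.0048, 0.0136], [-0.9918, -0.0205, -0.1261, 0.5229], [0.1261, -0.0022, -0.992, 0.8929], [0.0, 0.0, 0.0, 1.0]]
0.1 [-3.10941400e+00 -4.37812155e-01  3.06799615e-04]
```

View pics/scene0.png

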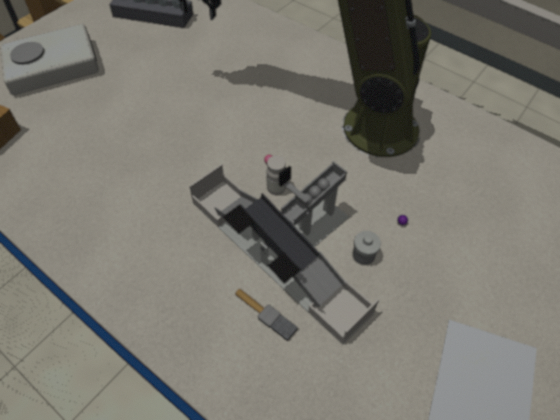

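View pics/top0.png

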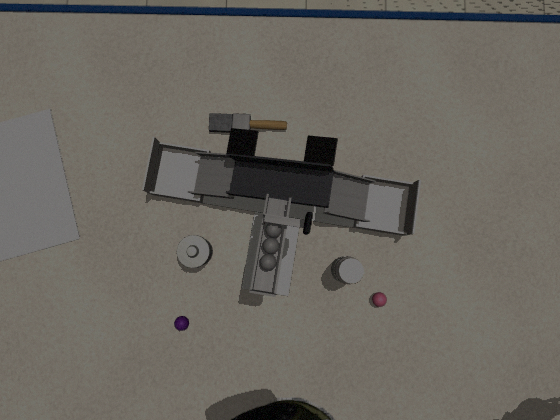

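The scene view shows the stand with pads at about (240,218) and (285,270), and the tab at (285,176). In the top view the pads are at (242,143) on the left and (321,150) on the right, the tab is at (308,222), and the balls are at (274,230), (270,246) and (267,263). The bottle is at (348,270) and the jar at (194,252).

Look-alikes for the queue balls are the pink ball at (379,299) and the purple ball at (181,323). Both are loose on the bench and not part of the job. The pads could be confused with the dark trough or the black tab. I'll check with one close crop of both views.

Run:
```python
import cv2,numpy as np
a=cv2.imread("pics/top0.png")[110:300,210:350]; b=cv2.imread("pics/scene0.png")[155:295,210:350]
a=cv2.resize(a[:140],None,fx=2.8,fy=4,interpolation=2) if 0 else cv2.resize(a,(413,560),interpolation=2)
b=cv2.resize(b,(385,385),interpolation=2)
b=cv2.copyMakeBorder(b,0,175,0,0,0)
o=np.clip(np.hstack([a,b]).astype(float)/255,0,1)**.5*255
cv2.imwrite("pics/crop.png",o)
```

```text
[ WARN:0@0.037] global loadsave.cpp:1063 imwrite_ Unsupported depth image for selected encoder is fallbacked to CV_8U.
```

View pics/crop.png

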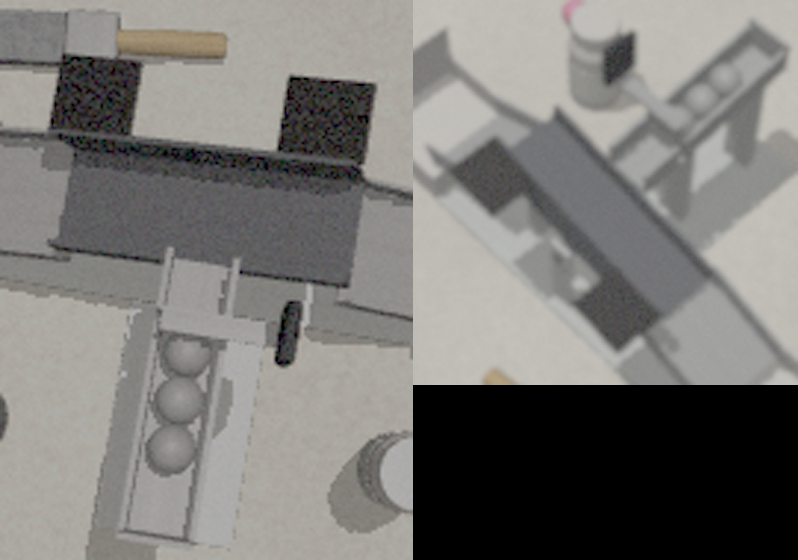

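The crop shows two square black pads on the far side of the trough. The left pad is at about top (243,142) / scene (284,268), and the right pad at about top (321,151) / scene (240,219). The upright tab is at about top (308,223) / scene (285,176). Three steel balls sit in the channel. I'll triangulate these points.

```bash
cat > h.py <<'E'
import numpy as np,cv2
from workcell import robot
def ray(d,p):
    u=cv2.undistortPoints(np.array([[p]],float),d["mtx"],d["dist"])[0,0]
    E=d["extrinsics"];R=E[:3,:3]
    v=R.T@np.r_[u,1];return -R.T@E[:3,3],v/np.linalg.norm(v)
def plane(d,p,z):
    c,v=ray(d,p);return c+v*(z-c[2])/v[2]
def tri(d1,p1,d2,p2):
    A=np.zeros((3,3));b=np.zeros(3);r=[ray(d1,p1),ray(d2,p2)]
    for c,v in r:
        M=np.eye(3)-np.outer(v,v);A+=M;b+=M@c
    x=np.linalg.solve(A,b)
    return x,max(np.linalg.norm(np.cross(x-c,v)) for c,v in r)
def blob(img,box,thr=38):
    x0,y0,x1,y1=box;m=(img[y0:y1,x0:x1].max(2)<thr).astype(np.uint8)
    m=cv2.morphologyEx(cv2.medianBlur(m,3),cv2.MORPH_CLOSE,np.ones((3,3)))
    c=max(cv2.findContours(m,0,2)[0],key=cv2.contourArea)
    (x,y),wh,a=cv2.minAreaRect(c);return (x+x0,y+y0),np.round(wh,1),round(a)
E
python3 - <<'E'
from h import *
T=robot.get_image("top");S=robot.get_image("scene")
for n,b in dict(L=(222,124,262,156),R=(300,132,342,166),tab=(298,205,318,240)).items(): print("top",n,blob(T["image"],b))
for n,b in dict(L=(266,250,304,285),R=(220,200,258,236),tab=(276,164,294,190)).items(): print("scene",n,blob(S["image"],b))
for n,a,b in (("L",(242.9,142.2),(284.2,267.7)),("R",(320.8,150.7),(239.8,219.4)),("tab",(308,222),(284.5,176))):
    x,e=tri(T,a,S,b);print(n,x.round(4),round(e,4))
# tray outermost wall top corners guess, z .078
for p in ((157,141),(146,192),(418,182),(410,236)): print(p,plane(T,p,.078).round(4))
E
```

```text
top L ((239.69310188293457, 142.21724128723145), array([33.8, 27.6]), 3)
top R ((318.09425926208496, 151.46311378479004), array([34.3, 30.2]), 5)
top tab ((307.14000034332275, 222.52000045776367), array([ 6.6, 21.6]), 8)
scene L ((281.8572587966919, 264.49592208862305), array([31.9, 20.1]), 47)
scene R ((242.5, 222.5), array([33.9, 19.8]), 45)
scene tab ((284.0, 175.99999904632568), array([ 9.9, 17. ]), 45)
L [0.6236 0.1018 0.1221] 0.0013
R [ 0.602  -0.0446  0.1537] 0.0019
tab [ 0.4666 -0.0205  0.1983] 0.0011
(157, 141) [0.6348 0.2782 0.078 ]
(146, 192) [0.5302 0.2943 0.078 ]
(418, 182) [ 0.5617 -0.2485  0.078 ]
(410, 236) [ 0.4534 -0.2306  0.078 ]
```

The right pad is raised (about 0.154–0.159 m) and the left is down, so the balls currently lead to the left tray. The target is therefore the right tray: press the right pad. The stand origin is about (0.5505, 0.0243) with yaw about -0.142. The pads, tab and tray corners all agree with this within 3 mm.

```bash
cat >> h.py <<'E'
YAW=-0.142;O=np.array([.5505,.0243])
def W(x,y,z):
    c,s=np.cos(YAW),np.sin(YAW);return [O[0]+c*x-s*y,O[1]+s*x+c*y,z]
def ori():
    best=None
    for f in ((np.pi/2+YAW)/2,(-np.pi/2+YAW)/2):
        o=np.pi*np.array([np.cos(f),np.sin(f),0]);q=robot.ik(W(.061,-.066,.3),o)
        if q is not None and (best is None or abs(q[5])<best[0]): best=(abs(q[5]),o)
    return best[1]
E
python3 - <<'E'
from h import *
robot.move_gripper(0.0)
o=ori();print(o)
p=robot.read_ee_pos();robot.movel([p[0],p[1],.32],.2)
robot.reach(W(.061,-.066,.28),o);print(robot.read_ee_pos(),robot.read_t())
robot.movel(W(.061,-.066,.185),.15)
d=robot.get_image("top")["image"];s=robot.get_image("scene")["image"]
o=np.hstack([cv2.resize(d[100:300,200:400],(400,400)),cv2.resize(s[120:320,180:380],(400,400))])[...,::-1]
cv2.imwrite("pics/p1.png",(255*(o/255.)**.6).astype(np.uint8));print(robot.read_ft_force(),robot.read_t())
E
```

```text
[ 2.05825481 -2.37343454  0.        ]
[ 0.6014721  -0.05018821  0.27991777] 4.1583
[ 0.07295005 -0.19429125  0.00714644] 5.0417
```

View pics/p1.png

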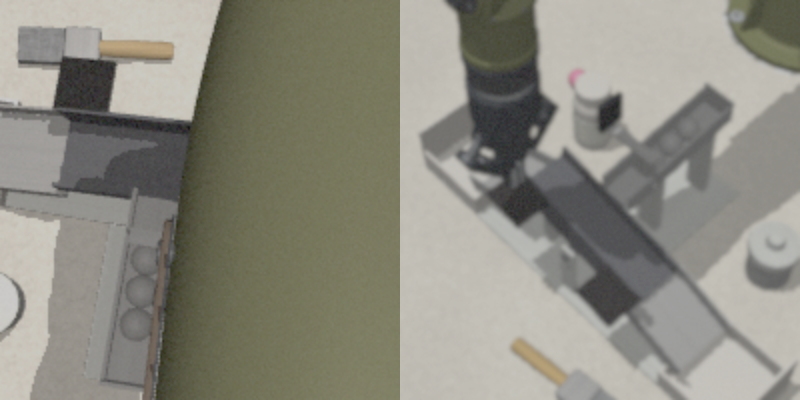

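The scene half shows the shut fingertips just over the right pad, at about crop (518,180). The top view is blocked by the arm. Now I'll press.

Run:
```python
from h import *
for y,z in ((-.068,.160),(-.072,.152),(-.076,.145),(-.080,.139),(-.082,.135),(-.083,.132)):
    robot.movel(W(.061,y,z),.05);f=robot.read_ft_force();print(z,np.round(f,2))
    if abs(f[2])>12: break
robot.pause(.4)
robot.movel(W(.061,-.083,.28),.2);robot.reach(W(-.079,-.112,.28),ori())
robot.pause(.3)
T=robot.get_image("top")["image"];s=robot.get_image("scene")["image"]
o=np.hstack([cv2.resize(T[100:300,200:400],(400,400)),cv2.resize(s[120:320,180:380],(400,400))])[...,::-1]
cv2.imwrite("pics/p2.png",(255*(o/255.)**.6).astype(np.uint8));print(robot.read_ee_pos(),robot.read_t())
```

```text
0.16 [ 0.19 -0.19  1.35]
0.152 [-0.37  0.76  0.37]
0.145 [-1.31 -0.69 -0.26]
0.139 [-0.46 -0.32 -0.14]
0.135 [-0.29 -0.17  0.33]
0.132 [ 1.05 -0.39 -0.62]
[ 0.45687652 -0.07532263  0.2796767 ] 9.4333
```

View pics/p2.png

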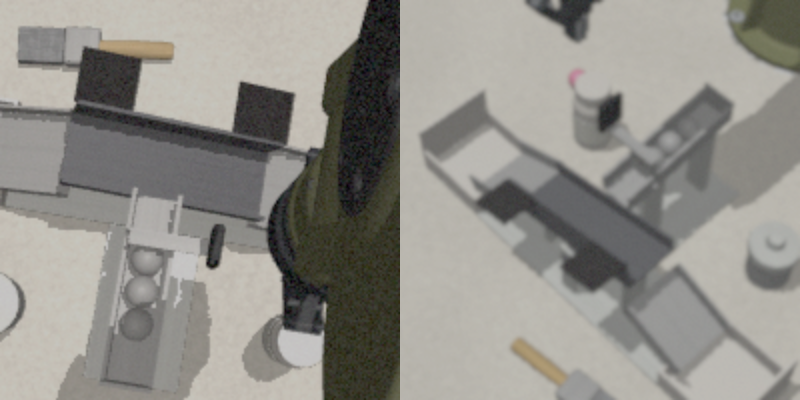

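The gate has rocked over. In the top half the left pad, at crop (108,78), is larger and has shifted inward. In the scene half the left end is up. The tab at (215,245) and the balls haven't moved. Next I'll push the slide.

Run:
```python
from h import *
robot.movel(W(-.079,-.112,.193),.15);print(np.round(robot.read_ft_force(),2))
robot.movel(W(-.079,-.080,.193),.1)
y=-.080
while y<-.018:
    y+=.004 if y<-.032 else .002
    robot.movel(W(-.079,y,.193),.05);f=np.array(robot.read_ft_force());print(round(y,3),f.round(1))
    if np.linalg.norm(f)>10: break
robot.pause(.3)
robot.movel(W(-.079,y-.06,.193),.15);robot.movel(W(-.079,-.10,.30),.2)
robot.reach(W(-.05,-.33,.33),ori());robot.pause(.5)
T=robot.get_image("top")["image"];s=robot.get_image("scene")["image"]
o=np.hstack([cv2.resize(T[100:300,130:430],(450,300)),cv2.resize(s[120:320,180:380],(300,300))])[...,::-1]
cv2.imwrite("pics/p3.png",(255*(o/255.)**.6).astype(np.uint8));print(robot.read_t())
```

```text
[-0.36  0.13  0.23]
-0.076 [0.8 0.4 0.2]
-0.072 [-1.   0.4  0.3]
-0.068 [ 0.  -0.2 -0. ]
-0.064 [-0.3 -0.3  0.1]
-0.06 [-0.6  0.4  0.2]
-0.056 [-0.3  0.  -0.6]
-0.052 [-0.7 -0.3  0.3]
-0.048 [-0.7 -0.  -0. ]
-0.044 [0.5 0.2 0.1]
-0.04 [ 0.6 -0.4  0.3]
-0.036 [-0.7  0.3 -0.2]
-0.032 [ 0.1 -0.1 -0.4]
-0.03 [-0.5  0.8 -0.5]
-0.028 [ 0.1 -0.2  0.3]
-0.026 [-1.5 -5.   1.1]
-0.024 [ -1.9 -12.1   2.5]
17.7083
```

View pics/p3.png

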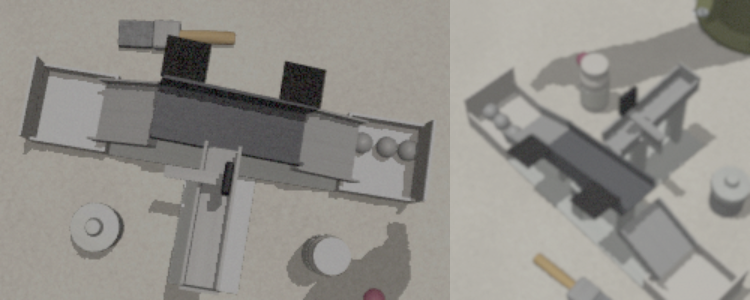

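The slide is fully open (it hit its end stop at 12 N), and the three balls are in the right tray at crop (363,142), (386,147) and (408,150). The innermost one is near the chute lip, so I'll check that it has settled inside.

Run:
```python
from h import *
robot.pause(1.5)
T=robot.get_image("top");s=robot.get_image("scene")["image"]
o=np.hstack([cv2.resize(T["image"][160:250,310:430],(480,360)),cv2.resize(s[150:240,180:270],(320,360))[:,:]])[...,::-1]
cv2.imwrite("pics/p4.png",(255*(o/255.)**.6).astype(np.uint8));print(robot.read_t())
k=1.5
for p in ((363,142),(386,147),(408,150)):
    w=plane(T,(130+p[0]/k,100+p[1]/k),.026)[:2]-O;c,n=np.cos(YAW),np.sin(YAW)
    print((c*w[0]+n*w[1]).round(3),(-n*w[0]+c*w[1]).round(3))
```

```text
19.3083
0.018 -0.19
0.017 -0.223
0.017 -0.255
```

View pics/p4.png

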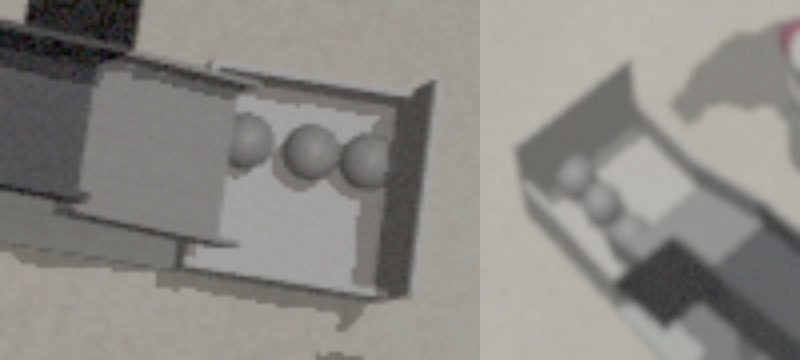

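All three balls are on the right tray's floor, at stand y of about -0.19, -0.22 and -0.255. The tray spans about -0.165 to -0.275. The innermost ball is slightly under the chute lip but inside the walls. I'm handing the job in.

```bash
python3 -c "
from workcell import robot
print(robot.close_job())"
```

```text
the job is handed in; nothing more can be done
None
```

I rocked the gate over with the right pad, then pushed the slide fully open; all three balls are in the right tray, the bystanders weren't touched, and I handed the job in at about 19 s.

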